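Sweep a light-leak probe along the seam of a film changing box

ROBOT

A 6-joint arm with a two-finger parallel gripper is mounted at the origin on the work surface. World frame = base frame: x ahead of the robot, y to its left, z up, the work surface at z = 0. Lengths are in m, angles in rad, forces in N, time in s.
With the tool pointing down it reaches from about 0.35 to 0.925 m from the base axis. Payload 6.4 kg.
Tool frame: the origin (TCP) lies between the finger pads; the fingertips stand 19 mm ahead of it and the grasp point (between the pads) is the TCP; z points along the fingers, y is the direction in which the jaws open and shut (so a half turn about z gives the same grasp; the last joint's range is limited). The gripper opens to 94 mm and grips with 3 to 60 N. Pads are 16 mm wide; open, the fingers measure 119 mm over their backs; the gripper's body (75 mm by 177 mm) begins 78 mm behind the grasp point.
Start: joints at [-1.412, 0.245, 1.558, -0, 1.339, -0.174], TCP at [0.212, -0.614, 0.224] pointing down, gripper open.
Joint ranges: [-3.13, 3.13], [-1.02, 2.26], [0.13, 2.54], [-0.95, 4.09], [0.21, 2.88], [-2.74, 2.74]. Speed limits (rad/s): [2.57, 2.57, 3.14, 3.14, 3.14, 3.14].

INTERFACE

Orientations are given as a rotation vector (axis times angle).
In Python, from rig import robot gives the robot as it stands. The module is installed in compiled form; this text tells all that it offers.
- The arm moves only by the tool carry_out, never from a script. Its argument "deltas" is a list of rows, each a list of 3 entries, a list of its own where there are three numbers: the shift along the tool's x, y, z in m, then the turn, a rotation vector about the tool's x, y, z in rad, then the closure, from 0 (fully open) to 1 (shut). In form: [[[tx, ty, tz], [rx, ry, rz], fingers], ...]. A call has exactly 8 rows; each row shifts and turns the pose as measured when the row begins, along the tool's axes as they then stand; what a row does not reach is not made up. A row lasts 1/10 s, in which the tool goes at most 50 mm and 8.59 degrees, less where a joint would pass 70% of its speed; a pose out of reach is approached as far as the arm can. A call is refused whole if a number of a shift passes 0.05 or a number of a turn 0.15, either way. A call with a gripper value outside its range is refused whole. The fingers move at their own pace and stop on an object; "newtons" is the grip in N (left out, the last holds). Time passes only in rows, so rows that do not move let the fingers close, or fill a call up. It gives the time, the measured TCP pose, the force and the opening at its end, in the units of the state.
- robot.get_state(): the state, without advancing time (a new reading comes with each control period).
- robot.capture(name): name is "side" or "top" or "wrist"; returns a dict with "color" (400x640x3 uint8, blue, green, red), "vertical_fov" (degrees; the focal length in pixels is half the picture's height over the tangent of half this angle, whatever the lens; pixels are square), "cx", "cy" (the principal point, pixels), "distortion" ([k1, k2, p1, p2, k3] as OpenCV has them; the pictures are not rectified), "view" (4x4, takes a point from world to camera coordinates); the wrist camera has in their place "mount" (4x4, takes a point from camera to tool coordinates, whose origin is the TCP and whose axes are the flange's). Camera axes: x right, y up, looking along -z (the intrinsics and any distortion apply to the point x, -y, -z); pixel columns grow to the right and rows downward; lengths in m; the calibration is good to about 2 mm. A picture is of the moment at which its call begins: read the wrist's pose just before it. There is no depth.
- robot.close_job(): hands the job in, once; it reports no verdict.
The state is a dict: "time_s": time; "joints": joint angles; "dq": joint speeds; "tau": joint torques, N m; "ee_pos": TCP position; "orientation": TCP orientation; "force": force on the tool from outside, world axes, zero at the start; "moment": the same for the moment, N m; "opening": finger opening in m.
Only numpy, scipy, OpenCV 4.12 (cv2) and the standard library are available. Lean on these libraries where they do the work, as an engineer would, in place of code of your own. Each camera call takes 0.05 s, during which the arm holds its last target.

TASK

Check the film changing box for light leaks: take the straight-handled probe out of its stand and, tip down, run the tip slowly and steadily (about 3 to 5 cm/s, not faster) along the whole L-shaped seam in the box's top, touching it or within a centimetre above it, from the long leg's outer end at the box's edge, round the corner, to the short leg's outer end at the edge. Then put the probe back upright in its own stand, fully down, and let go. Leave the stack of blue canisters standing.

Things in the scene. Friction and masses are not known exactly. Their poses are not given: they have to be found in the camera images.
- probe: Loose pen-like tool of about 80 g, upright in its stand, round about z: steel shank 8 mm wide (tip 6 mm) from 0 to 50 mm, black collar 40 mm wide from 50 to 58 mm that rests on the stand, plain straight black handle 24 mm wide from 58 to 138 mm. Origin: the tip (lowest point); z up along the handle. Not the T-handled key in the other, identical stand.
- stand: The probe's stand, a fixed light grey block 60 x 60 x 60 mm with an upright hole 23 mm wide through its middle. Origin: centre of its underside, on the table. The probe's collar rests on its top; the tip is then at z = 10 mm. An identical stand with a T-handled key, 118 mm high in all, is at least 120 mm away between centres; they may swap places.
- box: Fixed flat light grey box 180 (x) x 240 (y) x 60 mm. Origin: centre of its underside. In its flat top, z = 60 mm, a flush dark line 4 mm wide is the L-shaped seam: long leg from the edge at (x, y) = (-30, 120) to the corner (-30, -50), short leg on to the edge at (90, -50) mm. On the top is only a latch 32 mm wide, 10 mm high, at (35, 40) mm. Yaw within 0.4 rad of the world's.
- can_top: The upper of two loose blue film canisters, one on the other, near the stands and the box; each 33 mm wide and 48 mm high, so the stack is 96 mm high. Origin: centre of its underside, 48 mm above the table; z up.

How it is judged:
By the outcome, as a careful person would: the job done as asked, in the order asked, and still so for the second after the job is handed in, with the robot touching nothing.
It also fails if it takes over 64 s, if anything falls off the work surface, if the arm or the gripper's body presses on something with over 40 N, if the wrist force passes 120 N, or if a joint passes its speed limit or range.

## Working session

There is one attempt and no reset: what is moved stays moved. The work goes in short steps, Python scripts to look and compute and a tool call to move; the robot and the scene stay as the last step left them, time stands still between calls to the robot, and variables do not carry over. Pictures are saved under pics/ and viewed, and the job is handed in when it is done.

Besides the shell and the picture viewer there is one more tool, called after ">>>" by a JSON object that holds its "op" and its "data". carry_out: Moves the arm, as the interface text tells. Its arguments: {"type":"object","properties":{"deltas":{"type":"array","items":{"type":"array"}},"newtons":{"type":"number"}},"required":["deltas"]}

```bash
mkdir -p pics; ls
python3 - <<'E'
from rig import robot
import cv2
s=robot.get_state();print({k:s[k] for k in s})
for n in("side","top","wrist"):
    c=robot.capture(n);cv2.imwrite(f"pics/a_{n}.png",c["color"])
    print(n,{k:v for k,v in c.items() if k!="color"})
E
```

```text
pics
{'time_s': 0.0, 'joints': array([-1.41211705e+00,  2.45777817e-01,  1.55898000e+00,  1.32270436e-05,
        1.33870571e+00, -1.74112936e-01]), 'dq': array([ 6.52731664e-04, -2.47390865e-04, -1.42169191e-03, -9.68724885e-05,
       -1.91868345e-03, -7.48583749e-04]), 'tau': array([ 2.28677090e-03, -4.15829909e+01, -3.14601409e+01,  6.86441688e-02,
        3.33155296e-02, -1.53032202e-04]), 'ee_pos': array([ 0.21225611, -0.61378114,  0.22338681]), 'orientation': array([-3.09635714e+00, -5.20025271e-01, -4.28669622e-05]), 'force': array([ 0.20007299, -0.1803518 ,  0.11534423]), 'moment': array([ 0.01067006, -0.03641375, -0.00536152]), 'opening': 0.09396892643377552}
side {'vertical_fov': 42.781228598573584, 'cx': 303.1404493701673, 'cy': 188.5169229622305, 'distortion': array([-0.12602881,  0.        ,  0.        ,  0.        ,  0.        ]), 'view': array([[-0.85229909, -0.5229327 ,  0.01129855,  0.48568197],
       [ 0.37954085, -0.60344047,  0.70129048, -0.31626234],
       [-0.35990972,  0.6019975 ,  0.71278609, -1.0143536 ],
       [ 0.        ,  0.        ,  0.        ,  1. 
[... 277 characters left out ...]
0431, -0.01154395,  0.06208161, -0.59825268],
       [-0.06245325, -0.03524149,  0.9974255 , -0.85914406],
       [ 0.        ,  0.        ,  0.        ,  1.        ]])}
wrist {'vertical_fov': 61.27444009599127, 'cx': 317.8971807173905, 'cy': 203.9512156731285, 'distortion': array([-0.03305396,  0.        ,  0.        ,  0.        ,  0.        ]), 'mount': array([[-8.46090164e-04,  9.62904164e-01,  2.69842277e-01,
         7.84090190e-02],
       [ 9.99999310e-01,  1.03467741e-03, -5.56642217e-04,
        -7.23238157e-04],
       [-8.15192817e-04,  2.69841620e-01, -9.62904375e-01,
        -1.59862899e-01],
       [ 0.00000000e+00,  0.00000000e+00,  0.00000000e+00,
         1.00000000e+00]])}
```

View pics/a_top.png

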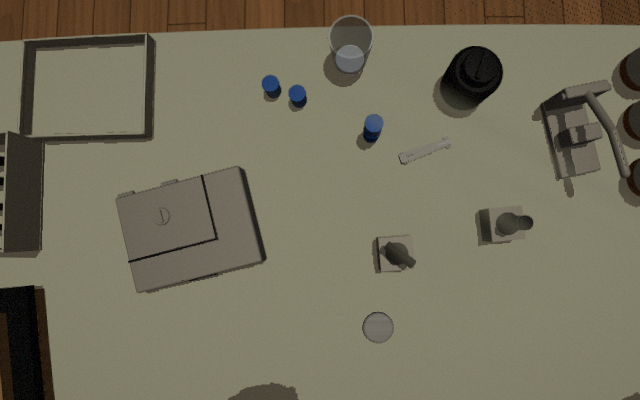

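View pics/a_side.png

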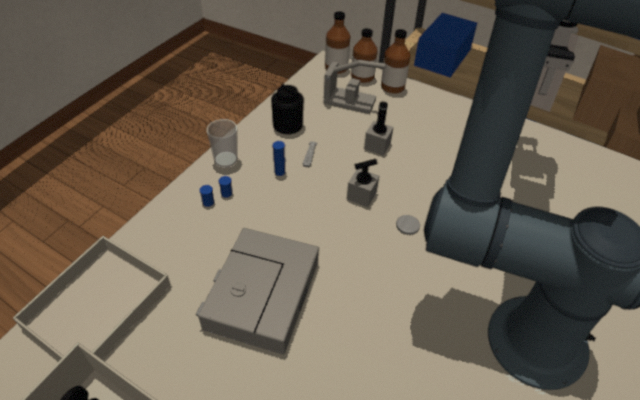

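View pics/a_wrist.png

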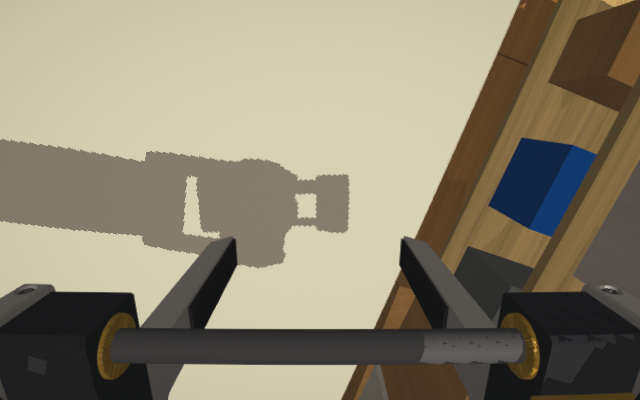

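The straight probe is in the right-hand stand (top image about (505,225)). The T-key is at (395,255), the box is centred near (190,230), and the canister stack is at (373,128). Next I'll enlarge these areas and measure.

```bash
cat > h.py <<'E'
import numpy as np, cv2
from scipy.spatial.transform import Rotation as R
from rig import robot
def K(c):
    f=200/np.tan(np.radians(c["vertical_fov"]/2)); return np.array([[f,0,c["cx"]],[0,f,c["cy"]],[0,0,1.]])
def view(c,s=None):
    if "view" in c: return c["view"]
    T=np.eye(4);T[:3,:3]=R.from_rotvec(s["orientation"]).as_matrix();T[:3,3]=s["ee_pos"]
    return np.linalg.inv(T@c["mount"])
def proj(c,P,s=None):
    V=view(c,s);P=np.atleast_2d(P).astype(float);q=(V[:3,:3]@P.T).T+V[:3,3];q=q*[1,-1,-1]
    return cv2.projectPoints(q,np.zeros(3),np.zeros(3),K(c),c["distortion"])[0][:,0]
def unproj(c,uv,z,s=None):
    uv=np.atleast_2d(uv).astype(float)
    n=cv2.undistortPoints(uv[:,None],K(c),c["distortion"])[:,0]
    V=np.linalg.inv(view(c,s));d=np.c_[n[:,0],-n[:,1],-np.ones(len(n))]@V[:3,:3].T;o=V[:3,3]
    t=(np.broadcast_to(z,len(n))-o[2])/d[:,2];return o+t[:,None]*d
E
python3 - <<'E'
import cv2
t=cv2.imread("pics/a_top.png");s=cv2.imread("pics/a_side.png")
def crop(im,x,y,w,h,k,n,):
    cv2.imwrite("pics/"+n,cv2.resize(im[y:y+h,x:x+w],None,fx=k,fy=k,interpolation=cv2.INTER_CUBIC))
crop(t,110,160,160,140,5,"b_box.png");crop(t,350,100,190,175,4,"b_st.png");crop(s,260,80,140,140,4,"b_ss.png")
E
```

```text
(no output)
```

View pics/b_box.png

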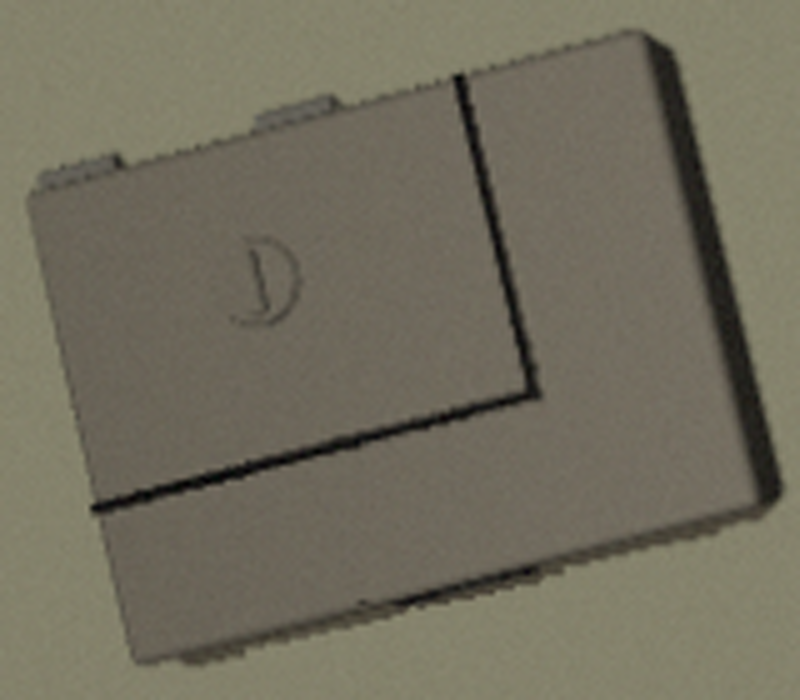

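View pics/b_st.png

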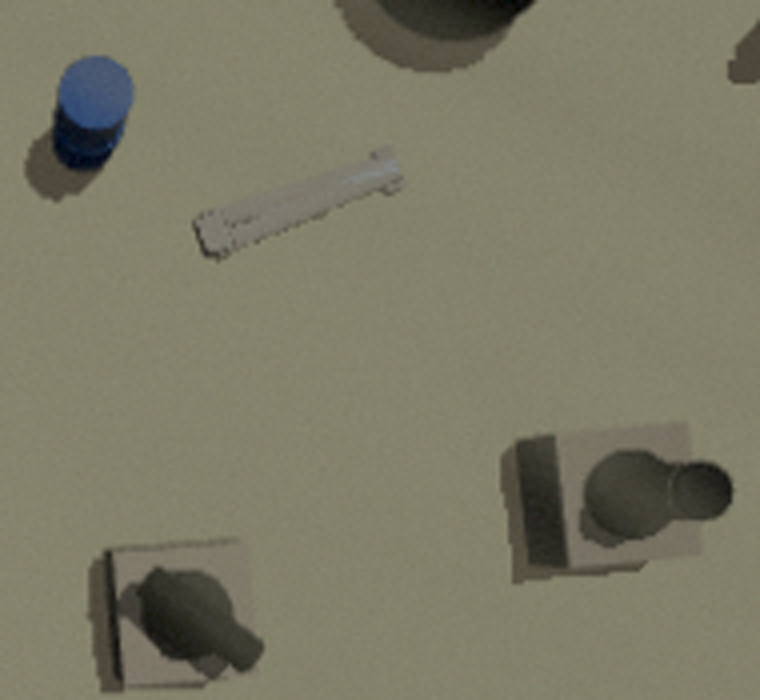

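View pics/b_ss.png

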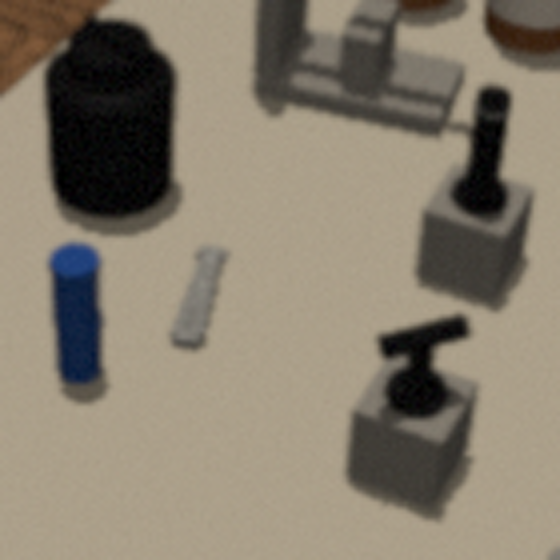

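```bash
cat > m.py <<'E'
from h import *
c=robot.capture("top"); sd=robot.capture("side")
f=lambda p,k,o:(np.array(p)+.5)/k-.5+np.array(o)
b=f([[93,508],[535,397],[458,77],[32,195],[640,32],[140,660],[775,500]],5,(110,160))
W=unproj(c,b,.06);print("long end,corner,short end, corners\n",W.round(4))
d=lambda i,j:np.linalg.norm(W[i]-W[j]);print(d(0,1),d(1,2),d(3,4),d(3,5))
loc=np.array([[-30,120],[-30,-50],[90,-50],[90,120],[-90,120],[90,-120]])/1000
pts=W[[0,1,2,3,5,4],:2]
# rigid fit
def fit(L,P):
    l=L-L.mean(0);p=P-P.mean(0);a=np.arctan2((l[:,0]*p[:,1]-l[:,1]*p[:,0]).sum(),(l*p).sum())
    r=np.array([[np.cos(a),-np.sin(a)],[np.sin(a),np.cos(a)]]);return a,P.mean(0)-r@L.mean(0),r
a,t,r=fit(loc,pts);print("yaw",a,"c",t,"res mm",((pts-(loc@r.T+t))*1000).round(1).tolist())
print("seam",(loc[:3]@r.T+t).round(4))
p=f([[702,490],[628,494],[628,494]],4,(350,100));print("probe top,collar",unproj(c,p,[.148,.068,.068]).round(4))
st=f([[557,435],[688,423],[703,553],[570,567]],4,(350,100));S=unproj(c,st,.06);print(S.round(4),S.mean(0))
q=f([[494,92],[480,198]],4,(260,80));print("side",unproj(sd,q,[.148,.066]).round(4))
ss=f([[437,165],[532,188],[517,236],[422,210]],4,(260,80));S2=unproj(sd,ss,.06);print(S2.round(4),S2.mean(0))
print("key",unproj(c,f([[186,614]],4,(350,100)),.068),"can",unproj(c,f([[96,92]],4,(350,100)),.096))
E
python3 m.py
```

```text
long end,corner,short end, corners
 [[0.4912 0.3089 0.06  ]
 [0.5308 0.1445 0.06  ]
 [0.6471 0.1735 0.06  ]
 [0.606  0.3339 0.06  ]
 [0.6625 0.1065 0.06  ]
 [0.4361 0.2907 0.06  ]
 [0.4935 0.0575 0.06  ]]
0.1691106550059766 0.11988255638820126 0.23433231663594303 0.17526889470389334
yaw 0.24251048445959153 c [0.54847325 0.19887222] res mm [[0.7, 0.7], [-0.6, 1.3], [-0.7, 1.6], [-1.0, -3.1], [3.9, -3.1], [-2.2, 2.5]]
seam [[0.4905 0.3082]
 [0.5314 0.1431]
 [0.6478 0.1719]]
probe top,collar [[ 0.554  -0.3724  0.148 ]
 [ 0.5538 -0.371   0.068 ]
 [ 0.5538 -0.371   0.068 ]]
[[ 0.5805 -0.3429  0.06  ]
 [ 0.5852 -0.4018  0.06  ]
 [ 0.5273 -0.4066  0.06  ]
 [ 0.5219 -0.347   0.06  ]] [ 0.55375264 -0.37457733  0.06      ]
side [[ 0.5561 -0.3774  0.148 ]
 [ 0.552  -0.369   0.066 ]]
[[ 0.596  -0.3932  0.06  ]
 [ 0.5288 -0.4059  0.06  ]
 [ 0.5159 -0.3527  0.06  ]
 [ 0.5826 -0.3428  0.06  ]] [ 0.55585404 -0.37364609  0.06      ]
key [[ 0.50356033 -0.17550058  0.068     ]] can [[ 0.7292965  -0.13784706  0.096     ]]
```

```bash
cat >> h.py <<'E'
def st():
    s=robot.get_state();M=R.from_rotvec(s["orientation"]).as_matrix();return s,M
def delta(P,yaw=0.2425):
    s,M=st();T=np.array([[np.cos(yaw),np.sin(yaw),0],[np.sin(yaw),-np.cos(yaw),0],[0,0,-1]]).T
    T=np.c_[[np.cos(yaw),np.sin(yaw),0],[np.sin(yaw),-np.cos(yaw),0],[0,0,-1]]
    print("t",round(s["time_s"],2),"pos",s["ee_pos"].round(4),"F",s["force"].round(1),"open",round(s["opening"],4))
    print("tool delta",(M.T@(np.array(P)-s["ee_pos"])).round(4),"turn",R.from_matrix(M.T@T).as_rotvec().round(4),"in target frame",(T.T@(np.array(P)-s["ee_pos"])).round(4))
E
python3 -c "
from h import *
delta([.554,-.373,.223])"
```

```text
t 0.25 pos [ 0.2123 -0.6141  0.2239] F [-0.4  0.7 -0.5] open 0.0943
tool delta [ 0.4017 -0.1162  0.0011] turn [-0.0009 -0.0001  0.0903] in target frame [ 0.3896 -0.152   0.0009]
```

>>> {"op": "carry_out", "data": {"deltas": [[[0.02, -0.007, 0], [0, 0, 0.09], 0], [[0.04, -0.015, 0], [0, 0, 0], 0], [[0.045, -0.018, 0], [0, 0, 0], 0], [[0.045, -0.018, 0], [0, 0, 0], 0], [[0.045, -0.018, 0], [0, 0, 0], 0], [[0.045, -0.018, 0], [0, 0, 0], 0], [[0.04, -0.015, 0], [0, 0, 0], 0], [[0, 0, 0], [0, 0, 0], 0]]}}

```text
time_s: 1.05
ee_pos: [0.4646, -0.435, 0.2229]
orientation: [-3.119, -0.366, -0.0]
force: [-0.5, -0.0, -0.2]
opening: 0.0939
```

```bash
python3 -c "
from h import *
delta([.554,-.373,.223])
s,M=st();c=robot.capture('wrist');cv2.imwrite('pics/c_w.png',c['color'])
print(proj(c,[[.554,-.373,.148],[.554,-.373,.068]],s))"
```

```text
t 1.05 pos [ 0.4646 -0.435   0.2229] F [-0.5 -0.  -0.2] open 0.0939
tool delta [ 0.1013 -0.0397 -0.    ] turn [-0.0014 -0.0002 -0.009 ] in target frame [ 1.017e-01 -3.880e-02 -1.000e-04]
[[258.25792488  73.58162602]
 [273.73234097  82.88423722]]
```

View pics/c_w.png

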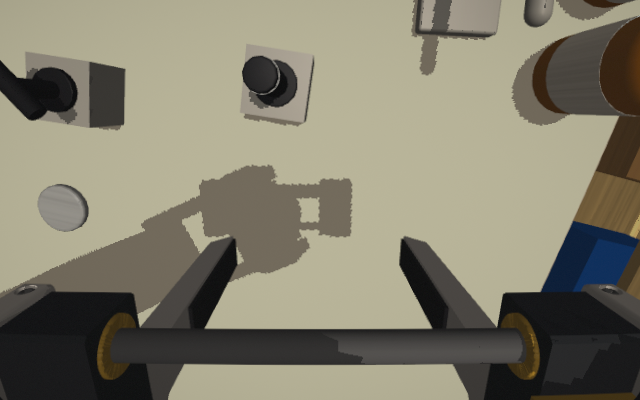

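```bash
python3 -c "
from h import *
s,M=st();c=robot.capture('wrist')
im=c['color'][30:140,200:340];cv2.imwrite('pics/c_w2.png',cv2.resize(im,None,fx=5,fy=5,interpolation=cv2.INTER_CUBIC))
print(unproj(c,[[262,75]],.148,s))"
```

```text
[[ 0.55210897 -0.37710767  0.148     ]]
```

View pics/c_w2.png

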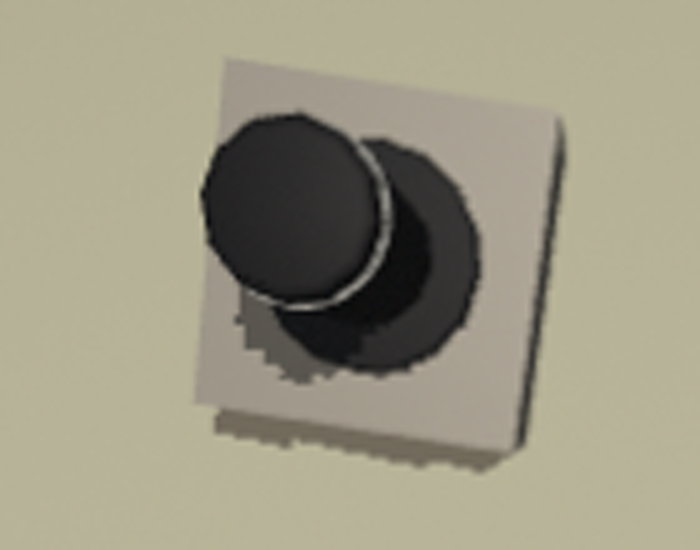

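```bash
python3 -c "
from h import *
s,M=st();c=robot.capture('wrist')
f=lambda p:(np.array(p)+.5)/5-.5+np.array([200,30])
print(unproj(c,f([[297,210],[372,255]]),[.148,.068],s))
S=unproj(c,f([[227,58],[558,108],[522,450],[195,405]]),.06,s);print(S,S.mean(0))
delta([.5555,-.3735,.223])"
```

```text
[[ 0.55255427 -0.37624612  0.148     ]
 [ 0.55307761 -0.37589455  0.068     ]]
[[ 0.58015893 -0.34336782  0.06      ]
 [ 0.58517634 -0.40205319  0.06      ]
 [ 0.52600698 -0.40867343  0.06      ]
 [ 0.52033347 -0.34798528  0.06      ]] [ 0.55291893 -0.37551993  0.06      ]
t 1.2 pos [ 0.4609 -0.4384  0.2228] F [-0.9 -0.3  0.1] open 0.094
tool delta [ 0.1068 -0.0419 -0.0003] turn [-0.001   0.0013 -0.0145] in target frame [ 0.1074 -0.0403 -0.0002]
```

>>> {"op": "carry_out", "data": {"deltas": [[[0.03, -0.012, 0], [0, 0, -0.014], 0], [[0.035, -0.013, 0], [0, 0, 0], 0], [[0.02, -0.008, 0], [0, 0, 0], 0], [[0.01, -0.004, 0], [0, 0, 0], 0], [[0.003, -0.001, 0], [0, 0, 0], 0], [[0, 0, 0], [0, 0, 0], 0], [[0, 0, 0], [0, 0, 0], 0], [[0, 0, 0], [0, 0, 0], 0]]}}

```text
time_s: 2.0
ee_pos: [0.5407, -0.3874, 0.2221]
orientation: [3.122, 0.352, -0.007]
force: [-0.3, 0.4, -0.5]
opening: 0.0938
```

```bash
python3 -c "
from h import *
delta([.554,-.3745,.223])
s,M=st();print(s['dq'].round(3))
c=robot.capture('wrist');cv2.imwrite('pics/d_w.png',c['color'])
print(proj(c,[[.554,-.3745,.148],[.554,-.3745,.068]],s))
delta([.554,-.3745,.115])"
```

```text
t 2.0 pos [ 0.5407 -0.3874  0.2221] F [-0.3  0.4 -0.5] open 0.0938
tool delta [ 0.0159 -0.0096 -0.0009] turn [-0.0004  0.0042 -0.018 ] in target frame [ 0.016  -0.0093 -0.0009]
[-0.016 -0.002  0.003 -0.002  0.002 -0.002]
[[305.33027778 199.42989817]
 [308.32970797 177.336828  ]]
t 2.05 pos [ 0.5407 -0.3874  0.2222] F [ 0.5 -0.5 -0.7] open 0.0934
tool delta [ 0.0163 -0.0096  0.1071] turn [-0.0004  0.0043 -0.0181] in target frame [ 0.0161 -0.0094  0.1072]
```

View pics/d_w.png

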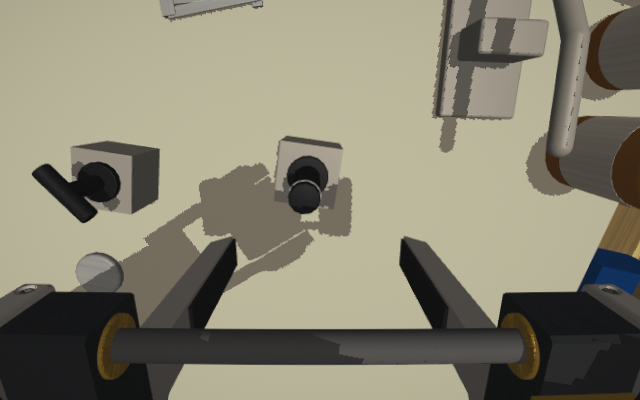

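The handle top is at (304,197), about 1 mm from prediction. I'll centre on it, descend, then close.

>>> {"op": "carry_out", "data": {"deltas": [[[0.012, -0.006, 0], [0, 0.004, -0.016], 0], [[0.004, -0.003, 0.01], [0, 0, 0], 0], [[0.002, -0.001, 0.02], [0, 0, 0], 0], [[0, 0, 0.025], [0, 0, 0], 0], [[0, 0, 0.025], [0, 0, 0], 0], [[0, 0, 0.015], [0, 0, 0], 0], [[0, 0, 0.005], [0, 0, 0], 0], [[0, 0, 0], [0, 0, 0], 0]]}}

```text
time_s: 2.85
ee_pos: [0.5584, -0.3707, 0.1167]
orientation: [3.118, 0.382, 0.001]
force: [-0.1, 0.8, 0.5]
opening: 0.094
```

```bash
python3 -c "
from h import *
delta([.555,-.3745,.115])
s,M=st();c=robot.capture('wrist');cv2.imwrite('pics/e_w.png',c['color'])
print(proj(c,[[.555,-.3745,.148],[.555,-.3745,.068]],s))
delta([.555,-.3745,.115])"
```

```text
t 2.85 pos [ 0.5584 -0.3707  0.1167] F [-0.1  0.8  0.5] open 0.094
tool delta [-0.0042  0.0029  0.0017] turn [ 0.0001 -0.0008  0.0013] in target frame [-0.0042  0.0029  0.0017]
[[326.02162308 307.08131617]
 [323.11911788 239.09919319]]
t 2.9 pos [ 0.5585 -0.3709  0.1173] F [-0.2  0.7  0. ] open 0.0936
tool delta [-0.0043  0.0026  0.0023] turn [ 0.0008 -0.0013  0.0012] in target frame [-0.0043  0.0026  0.0023]
```

View pics/e_w.png

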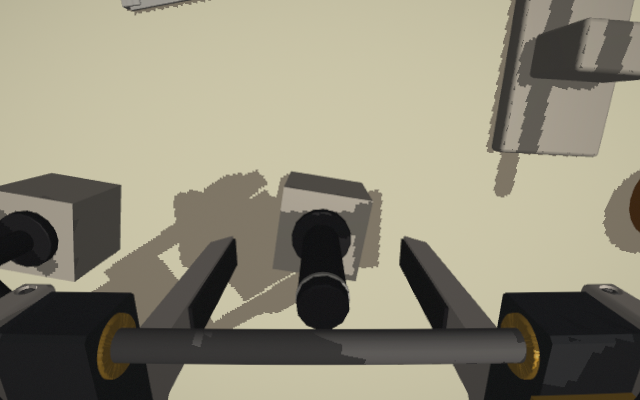

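>>> {"op": "carry_out", "data": {"deltas": [[[-0.003, 0.0015, 0.002], [0, 0, 0], 0], [[-0.001, 0.001, 0.001], [0, 0, 0], 0], [[0, 0, 0], [0, 0, 0], 0], [[0, 0, 0], [0, 0, 0], 0.5], [[0, 0, 0], [0, 0, 0], 0.7], [[0, 0, 0], [0, 0, 0], 0.85], [[0, 0, 0], [0, 0, 0], 1], [[0, 0, 0], [0, 0, 0], 1]], "newtons": 30}}

```text
time_s: 3.7
ee_pos: [0.5571, -0.3769, 0.1194]
orientation: [3.111, 0.38, 0.011]
force: [-0.3, 0.1, 0.6]
opening: 0.0572
```

```bash
python3 -c "
from h import *
delta([.555,-.3745,.115])
s,M=st();c=robot.capture('wrist');cv2.imwrite('pics/f_w.png',c['color'])
"
```

```text
t 3.7 pos [ 0.5571 -0.3769  0.1194] F [-0.3  0.1  0.6] open 0.0572
tool delta [-0.0015 -0.0029  0.0044] turn [ 0.0081 -0.0059  0.0009] in target frame [-0.0014 -0.0029  0.0044]
```

View pics/f_w.png

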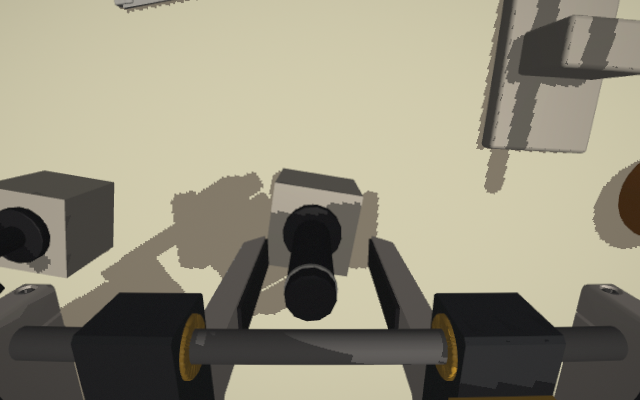

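>>> {"op": "carry_out", "data": {"deltas": [[[-0.001, -0.002, 0.003], [0.007, -0.005, 0], 1], [[0, -0.001, 0.001], [0, 0, 0], 1], [[0, 0, 0], [0, 0, 0], 1], [[0, 0, 0], [0, 0, 0], 1], [[0, 0, 0], [0, 0, 0], 1], [[0, 0, 0], [0, 0, 0], 1], [[0, 0, 0], [0, 0, 0], 1], [[0, 0, 0], [0, 0, 0], 1]]}}

```text
time_s: 4.55
ee_pos: [0.5551, -0.3737, 0.1145]
orientation: [-3.118, -0.382, 0.0]
force: [-1.0, 0.4, 0.1]
opening: 0.0237
```

```bash
python3 -c "
from h import *
delta([.555,-.3745,.115])
s,M=st();c=robot.capture('wrist');cv2.imwrite('pics/g_w.png',c['color'])
"
```

```text
t 4.55 pos [ 0.5551 -0.3737  0.1145] F [-1.   0.4  0.1] open 0.0237
tool delta [-0.0003  0.0007 -0.0005] turn [-0.0002  0.0001  0.0011] in target frame [-0.0003  0.0007 -0.0005]
```

View pics/g_w.png

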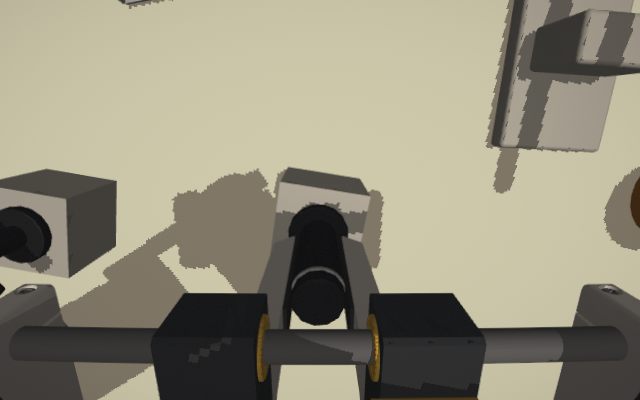

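>>> {"op": "carry_out", "data": {"deltas": [[[0, 0, -0.01], [0, 0, 0], 1], [[0, 0, -0.015], [0, 0, 0], 1], [[0, 0, -0.02], [0, 0, 0], 1], [[0, 0, -0.025], [0, 0, 0], 1], [[0, 0, -0.03], [0, 0, 0], 1], [[0, 0, -0.025], [0, 0, 0], 1], [[0, 0, -0.015], [0, 0, 0], 1], [[0, 0, -0.005], [0, 0, 0], 1]]}}

```text
time_s: 5.4
ee_pos: [0.5549, -0.3735, 0.2713]
orientation: [3.117, 0.382, 0.002]
force: [-0.7, 0.7, -1.3]
opening: 0.0235
```

```bash
python3 -c "
from h import *
delta([.4905,.3082,.26])
s,M=st();print(s['opening'])
for n in ('wrist','top'):
  c=robot.capture(n);cv2.imwrite('pics/h_%s.png'%n,c['color'])
  print(n,proj(c,s['ee_pos']+M@[0,0,.1045],s))
"
```

```text
t 5.4 pos [ 0.5549 -0.3735  0.2713] F [-0.7  0.7 -1.3] open 0.0235
tool delta [ 0.1019 -0.6771  0.0105] turn [ 0.0013 -0.0011  0.0011] in target frame [ 0.1012 -0.6772  0.0113]
0.023538172939677776
wrist [[318.57901216 208.99804662]]
top [[530.60553571 221.19846692]]
```

View pics/h_wrist.png

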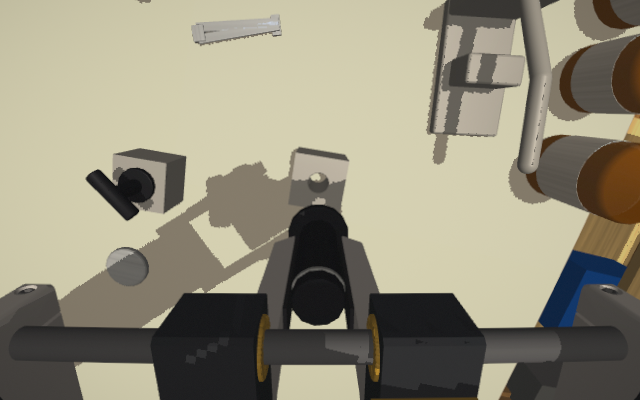

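The probe is lifted clear and held straight, and the empty hole shows at (318,182). Now I'll move over to the box.

>>> {"op": "carry_out", "data": {"deltas": [[[0.003, -0.02, 0], [0, 0, 0], 1], [[0.006, -0.038, 0], [0, 0, 0], 1], [[0.007, -0.045, 0], [0, 0, 0], 1], [[0.007, -0.046, 0], [0, 0, 0], 1], [[0.007, -0.046, 0], [0, 0, 0], 1], [[0.007, -0.046, 0], [0, 0, 0], 1], [[0.007, -0.046, 0], [0, 0, 0], 1], [[0.007, -0.046, 0], [0, 0, 0], 1]]}}

```text
time_s: 6.3
ee_pos: [0.517, -0.0286, 0.2556]
orientation: [-3.106, -0.363, 0.031]
force: [0.2, 0.1, -1.7]
opening: 0.0237
```

```bash
python3 -c "
from h import *
delta([.4905,.3082,.26])"
```

```text
t 6.3 pos [ 0.517  -0.0286  0.2556] F [ 0.2  0.1 -1.7] open 0.0237
tool delta [ 5.180e-02 -3.339e-01  3.000e-04] turn [-0.017   0.0178 -0.01  ] in target frame [ 0.0552 -0.3334 -0.0044]
```

>>> {"op": "carry_out", "data": {"deltas": [[[0.007, -0.045, 0], [-0.01, 0.01, -0.005], 1], [[0.007, -0.045, 0], [-0.005, 0.005, -0.005], 1], [[0.007, -0.045, -0.003], [0, 0, 0], 1], [[0.007, -0.045, -0.003], [0, 0, 0], 1], [[0.007, -0.045, -0.003], [0, 0, 0], 1], [[0.006, -0.038, 0], [0, 0, 0], 1], [[0.004, -0.025, 0], [0, 0, 0], 1], [[0.002, -0.01, 0], [0, 0, 0], 1]]}}

```text
time_s: 7.1
ee_pos: [0.4799, 0.2873, 0.2517]
orientation: [-3.115, -0.388, 0.041]
force: [0.3, -1.3, -1.3]
opening: 0.0238
```

>>> {"op": "carry_out", "data": {"deltas": [[[0, -0.003, 0], [0, 0, 0], 1], [[0, 0, 0], [0, 0, 0], 1], [[0, 0, 0], [0, 0, 0], 1], [[0, 0, 0], [0, 0, 0], 1], [[0, 0, 0], [0, 0, 0], 1], [[0, 0, 0], [0, 0, 0], 1], [[0, 0, 0], [0, 0, 0], 1], [[0, 0, 0], [0, 0, 0], 1]]}}

```text
time_s: 7.9
ee_pos: [0.4792, 0.2858, 0.2489]
orientation: [3.118, 0.381, -0.049]
force: [-0.3, 0.8, -0.1]
opening: 0.0235
```

```bash
python3 -c "
from h import *
delta([.4905,.3082,.26])
s,M=st();sm=np.array([[.4905,.3082,.06],[.5314,.1431,.06],[.6478,.1719,.06]])
for n in ('wrist','top','side'):
  c=robot.capture(n);cv2.imwrite('pics/i_%s.png'%n,c['color'])
  print(n,'tip',proj(c,s['ee_pos']+M@[0,0,.1045],s).round(1),'seam',proj(c,sm,s).round(1).tolist())
delta([.4905,.3082,.26])"
```

```text
t 7.9 pos [0.4792 0.2858 0.2489] F [-0.3  0.8 -0.1] open 0.0235
tool delta [ 0.016  -0.0191 -0.0115] turn [-0.0033  0.0308  0.0005] in target frame [ 0.0163 -0.019  -0.0111]
wrist tip [[318.6 209. ]] seam [[300.6, 165.6], [463.7, 165.8], [478.8, 40.8]]
top tip [[118.9 273.7]] seam [[128.6, 261.6], [217.4, 238.7], [202.1, 174.6]]
side tip [[265.5 303.4]] seam [[254.4, 332.2], [283.6, 263.6], [231.3, 249.5]]
t 8.05 pos [0.4791 0.286  0.2488] F [-1.1 -0.6 -1.5] open 0.024
tool delta [ 0.016  -0.0189 -0.0116] turn [-0.0033  0.0309  0.0008] in target frame [ 0.0164 -0.0188 -0.0112]
```

View pics/i_wrist.png

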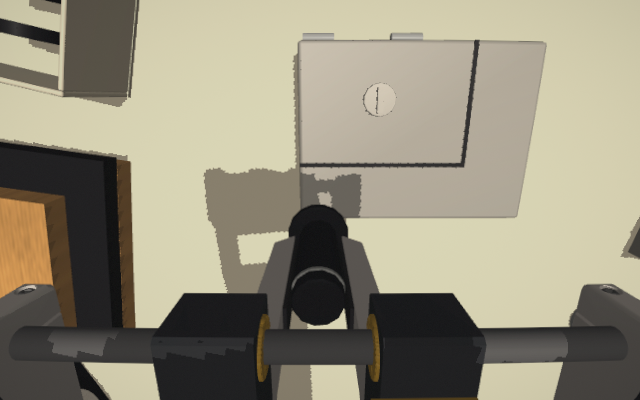

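View pics/i_side.png

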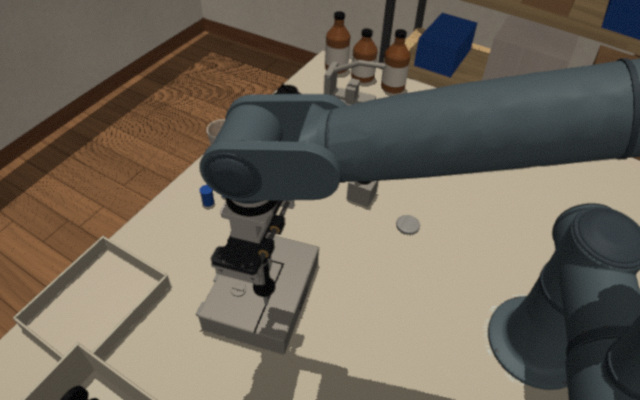

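View pics/i_top.png

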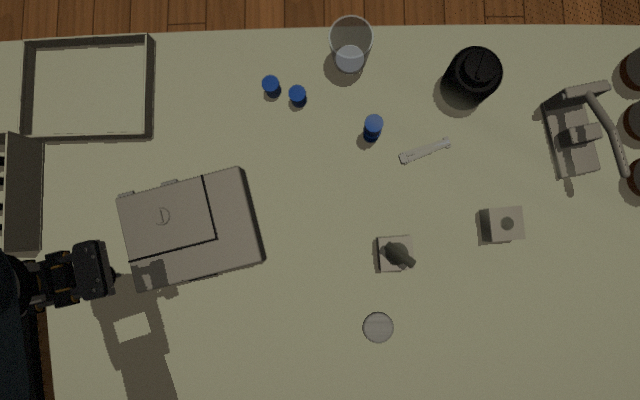

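```bash
python3 -c "
import cv2
t=cv2.imread('pics/i_top.png')[225:325,60:180];s=cv2.imread('pics/i_side.png')[250:350,200:320]
f=lambda a:cv2.resize(a,None,fx=6,fy=6,interpolation=cv2.INTER_CUBIC)
cv2.imwrite('pics/i_t6.png',f(t));cv2.imwrite('pics/i_s6.png',f(s))
w=cv2.imread('pics/i_wrist.png')[20:220,280:540];cv2.imwrite('pics/i_w3.png',cv2.resize(w,None,fx=3,fy=3,interpolation=cv2.INTER_CUBIC))"
```

```text
(no output)
```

View pics/i_t6.png

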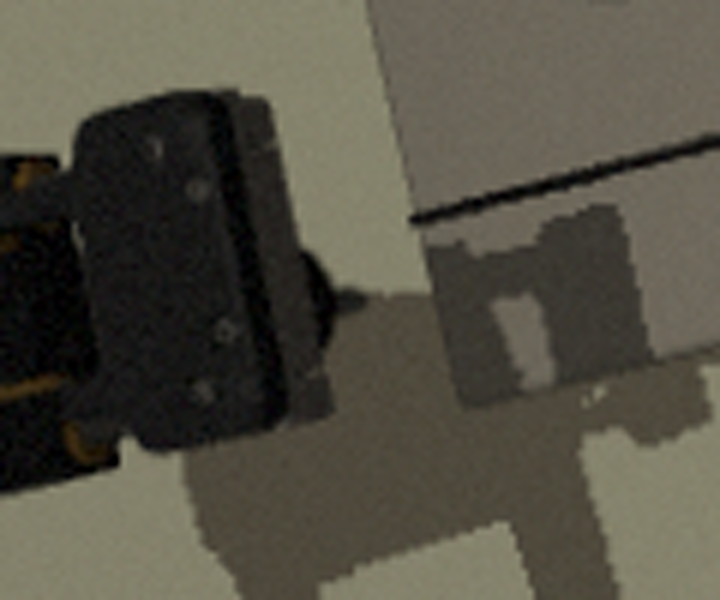

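View pics/i_s6.png

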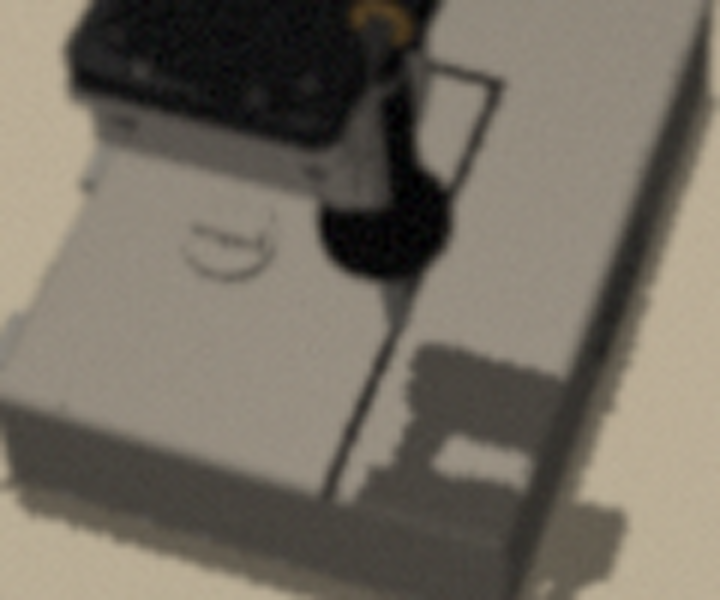

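View pics/i_w3.png

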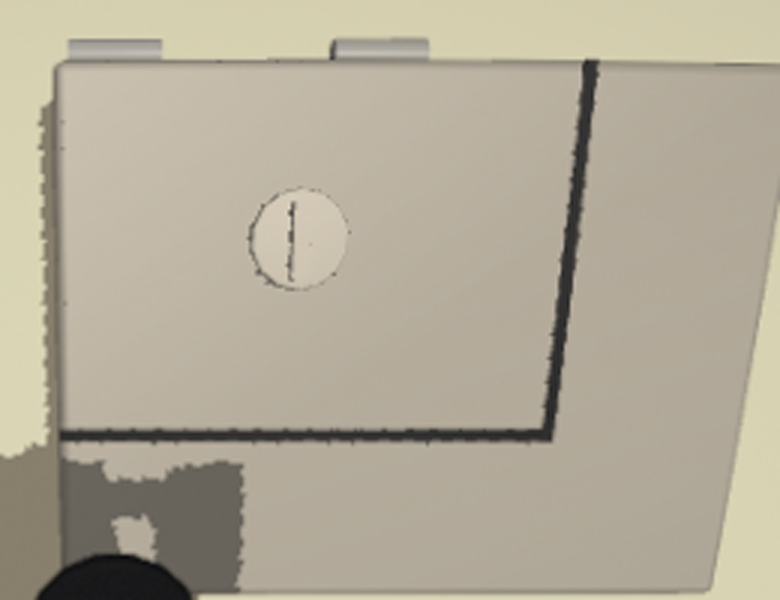

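Run:
```python
from h import *
s,M=st();c=robot.capture('wrist')
f=lambda p:(np.array(p)+.5)/3-.5+np.array([280,20])
px=f([[62,436],[550,436.5],[591,62]])
W=unproj(c,px,.06,s);print(W.round(4),np.linalg.norm(W[0]-W[1]),np.linalg.norm(W[2]-W[1]))
print("yaw",np.arctan2(W[2,1]-W[1,1],W[2,0]-W[1,0]),np.arctan2(W[0,1]-W[1,1],W[0,0]-W[1,0])-np.pi/2)
print(s['joints'].round(2))
```

```text
[[0.491  0.3089 0.06  ]
 [0.5318 0.1443 0.06  ]
 [0.6476 0.1743 0.06  ]] 0.1695189415001458 0.11957797914701938
yaw 0.25368854336692626 0.24336237319242926
[0.33 0.03 1.75 0.01 1.39 1.66]
```

Tip and seam predictions agree with all three cameras to about 1–2 mm. I'm refining the seam to E(.4904,.3095), C(.5314,.1445), S(.6479,.1734), then straightening the tilt and descending to the start point.

>>> {"op": "carry_out", "data": {"deltas": [[[0.006, -0.006, 0], [-0.003, 0.02, 0], 1], [[0.006, -0.006, 0.004], [0, 0.01, 0], 1], [[0.004, -0.006, 0.01], [0, 0, 0], 1], [[0.002, -0.003, 0.015], [0, 0, 0], 1], [[0, -0.002, 0.015], [0, 0, 0], 1], [[0, 0, 0.01], [0, 0, 0], 1], [[0, 0, 0.004], [0, 0, 0], 1], [[0, 0, 0], [0, 0, 0], 1]]}}

```text
time_s: 8.9
ee_pos: [0.4905, 0.3153, 0.1827]
orientation: [3.117, 0.383, -0.005]
force: [0.2, 0.5, -0.6]
opening: 0.0238
```

```bash
cat >> h.py <<'E'
E_,C_,S_=np.array([.4904,.3095]),np.array([.5314,.1445]),np.array([.6479,.1734])
def tip():
    s,M=st();t=s["ee_pos"]+M@[0,0,.1045];y=.2435
    ux=np.array([np.cos(y),np.sin(y)]);uy=np.array([-np.sin(y),np.cos(y)])
    d=t[:2]-C_;T=np.c_[[np.cos(y),np.sin(y),0],[np.sin(y),-np.cos(y),0],[0,0,-1]]
    print("t %.2f tip rel corner: box x %.1f y %.1f mm, z %.1f | tcp %s F %s op %.4f turn %s dqmax %.3f"%(s["time_s"],d@ux*1e3,d@uy*1e3,t[2]*1e3,s["ee_pos"].round(4),s["force"].round(1),s["opening"],R.from_matrix(M.T@T).as_rotvec().round(4),abs(s["dq"]).max()))
E
python3 -c "
from h import *
tip()"
```

```text
t 8.90 tip rel corner: box x 1.2 y 175.6 mm, z 78.2 | tcp [0.4905 0.3153 0.1827] F [ 0.2  0.5 -0.6] op 0.0238 turn [0.0004 0.003  0.0011] dqmax 0.007
```

>>> {"op": "carry_out", "data": {"deltas": [[[-0.001, 0.001, 0.003], [0, 0.003, 0.001], 1], [[0, 0.001, 0.003], [0, 0, 0], 1], [[0, 0.001, 0.003], [0, 0, 0], 1], [[0, 0, 0.002], [0, 0, 0], 1], [[0, 0, 0.001], [0, 0, 0], 1], [[0, 0, 0], [0, 0, 0], 1], [[0, 0, 0], [0, 0, 0], 1], [[0, 0, 0], [0, 0, 0], 1]]}}

```text
time_s: 9.7
ee_pos: [0.4916, 0.3118, 0.1719]
orientation: [-3.118, -0.38, -0.007]
force: [-0.3, 0.1, -0.8]
opening: 0.0237
```

```bash
python3 -c "
from h import *
tip()
for n in ('top','side'):
  c=robot.capture(n);cv2.imwrite('pics/j_%s.png'%n,c['color'])
  s,M=st();print(proj(c,s['ee_pos']+M@[0,0,.1045],s))
t=cv2.imread('pics/j_top.png')[220:320,80:200];s=cv2.imread('pics/j_side.png')[270:370,200:320]
f=lambda a:cv2.resize(a,None,fx=6,fy=6,interpolation=cv2.INTER_CUBIC)
cv2.imwrite('pics/j_t6.png',f(t));cv2.imwrite('pics/j_s6.png',f(s))
tip()"
```

```text
t 9.70 tip rel corner: box x 2.2 y 171.9 mm, z 67.4 | tcp [0.4916 0.3118 0.1719] F [-0.3  0.1 -0.8] op 0.0237 turn [-0.     -0.0044 -0.0009] dqmax 0.003
[[124.76524623 260.94865374]]
[[252.40383335 331.36423968]]
t 9.80 tip rel corner: box x 2.2 y 171.9 mm, z 67.4 | tcp [0.4916 0.3118 0.1719] F [ 0.5 -0.5 -0.7] op 0.0233 turn [ 0.     -0.0044 -0.0009] dqmax 0.002
```

View pics/j_s6.png

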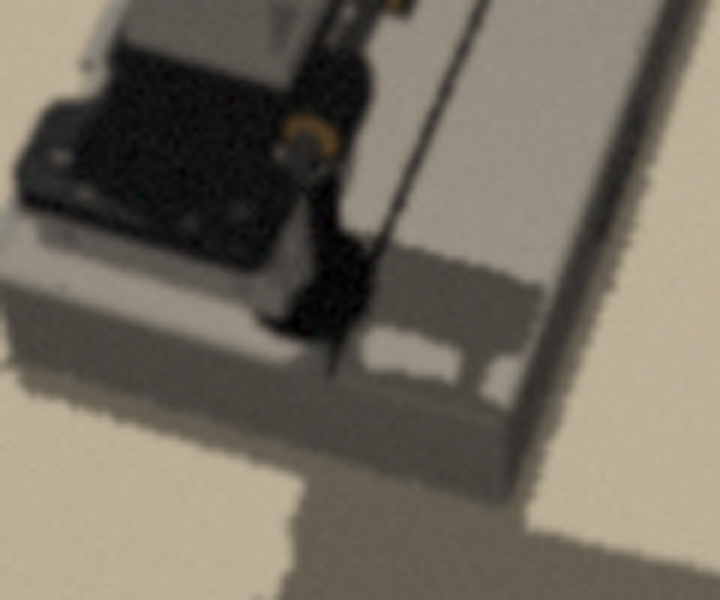

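View pics/j_t6.png

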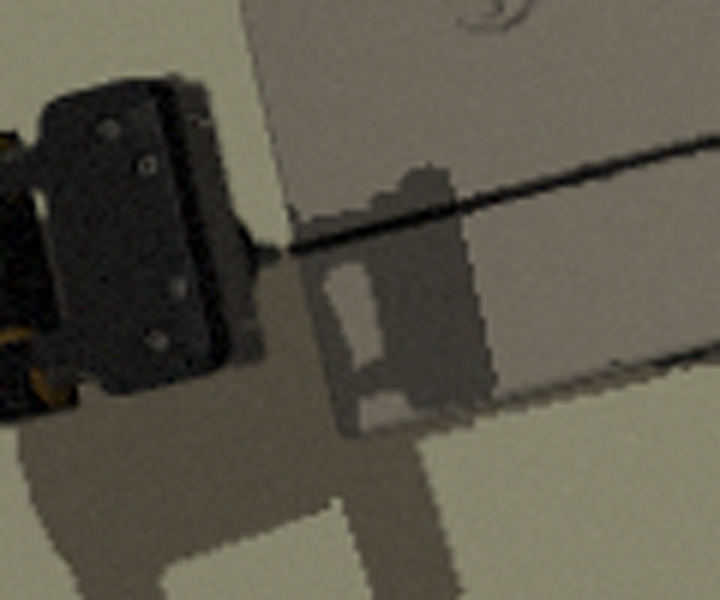

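>>> {"op": "carry_out", "data": {"deltas": [[[-0.001, 0, 0.002], [0, -0.004, 0], 1], [[-0.0005, 0, 0.0015], [0, 0, 0], 1], [[0, 0, 0.0005], [0, 0, 0], 1], [[0, 0, 0], [0, 0, 0], 1], [[0, 0.002, 0], [0, 0, 0], 1], [[0, 0.003, 0], [0, 0, 0], 1], [[0, 0.004, 0], [0, 0, 0], 1], [[0, 0.004, 0], [0, 0, 0], 1]]}}

```text
time_s: 10.6
ee_pos: [0.4933, 0.2982, 0.1675]
orientation: [3.118, 0.381, 0.0]
force: [-0.6, -0.5, -0.8]
opening: 0.0237
```

```bash
python3 -c "
from h import *
tip()"
```

```text
t 10.60 tip rel corner: box x 0.1 y 158.3 mm, z 63.0 | tcp [0.4933 0.2982 0.1675] F [-0.6 -0.5 -0.8] op 0.0237 turn [ 0.0001 -0.0001 -0.0001] dqmax 0.076
```

>>> {"op": "carry_out", "data": {"deltas": [[[0, 0.004, -0.0002], [0, 0, 0], 1], [[0, 0.004, -0.0001], [0, 0, 0], 1], [[0, 0.004, 0], [0, 0, 0], 1], [[0, 0.004, 0], [0, 0, 0], 1], [[0, 0.004, 0], [0, 0, 0], 1], [[0, 0.004, 0], [0, 0, 0], 1], [[0, 0.004, 0], [0, 0, 0], 1], [[0, 0.004, 0], [0, 0, 0], 1]]}}

```text
time_s: 11.4
ee_pos: [0.5019, 0.2638, 0.168]
orientation: [3.118, 0.38, 0.001]
force: [0.9, 0.3, -1.5]
opening: 0.0238
```

```bash
python3 -c "
from h import *
tip()"
```

```text
t 11.40 tip rel corner: box x 0.2 y 122.9 mm, z 63.5 | tcp [0.5019 0.2638 0.168 ] F [ 0.9  0.3 -1.5] op 0.0238 turn [ 0.0002 -0.0003 -0.0009] dqmax 0.078
```

>>> {"op": "carry_out", "data": {"deltas": [[[0, 0.0037, 0], [0, 0, 0], 1], [[0, 0.0037, 0], [0, 0, 0], 1], [[0, 0.0037, 0], [0, 0, 0], 1], [[0, 0.0037, 0], [0, 0, 0], 1], [[0, 0.0037, 0], [0, 0, 0], 1], [[0, 0.0037, 0], [0, 0, 0], 1], [[0, 0.0037, 0], [0, 0, 0], 1], [[0, 0.0037, 0], [0, 0, 0], 1]]}}

```text
time_s: 12.2
ee_pos: [0.5096, 0.2325, 0.168]
orientation: [3.118, 0.38, 0.001]
force: [-0.1, -0.3, 0.3]
opening: 0.0235
```

```bash
python3 -c "
from h import *
tip()"
```

```text
t 12.20 tip rel corner: box x 0.1 y 90.6 mm, z 63.5 | tcp [0.5096 0.2325 0.168 ] F [-0.1 -0.3  0.3] op 0.0235 turn [ 0.0002 -0.0004 -0.0009] dqmax 0.073
```

>>> {"op": "carry_out", "data": {"deltas": [[[0, 0.0037, 0], [0, 0, 0], 1], [[0, 0.0037, 0], [0, 0, 0], 1], [[0, 0.0037, 0], [0, 0, 0], 1], [[0, 0.0037, 0], [0, 0, 0], 1], [[0, 0.0037, 0], [0, 0, 0], 1], [[0, 0.0037, 0], [0, 0, 0], 1], [[0, 0.0037, 0], [0, 0, 0], 1], [[0, 0.0037, 0], [0, 0, 0], 1]]}}

```text
time_s: 13.0
ee_pos: [0.5174, 0.2012, 0.1681]
orientation: [3.118, 0.38, 0.001]
force: [-0.2, -1.2, -0.8]
opening: 0.0237
```

```bash
python3 -c "
from h import *
tip()"
```

```text
t 13.00 tip rel corner: box x 0.1 y 58.4 mm, z 63.6 | tcp [0.5174 0.2012 0.1681] F [-0.2 -1.2 -0.8] op 0.0237 turn [ 0.0002 -0.0004 -0.0008] dqmax 0.074
```

>>> {"op": "carry_out", "data": {"deltas": [[[0, 0.0037, 0], [0, 0, 0], 1], [[0, 0.0037, 0], [0, 0, 0], 1], [[0, 0.0037, 0], [0, 0, 0], 1], [[0, 0.0037, 0], [0, 0, 0], 1], [[0, 0.0037, 0], [0, 0, 0], 1], [[0, 0.0037, 0], [0, 0, 0], 1], [[0, 0.0037, 0], [0, 0, 0], 1], [[0, 0.0037, 0], [0, 0, 0], 1]]}}

```text
time_s: 13.8
ee_pos: [0.5252, 0.1698, 0.1681]
orientation: [3.118, 0.38, 0.001]
force: [0.4, -0.6, -1.1]
opening: 0.0235
```

```bash
python3 -c "
from h import *
tip()"
```

```text
t 13.80 tip rel corner: box x 0.1 y 26.1 mm, z 63.6 | tcp [0.5252 0.1698 0.1681] F [ 0.4 -0.6 -1.1] op 0.0235 turn [ 0.0002 -0.0005 -0.0008] dqmax 0.074
```

>>> {"op": "carry_out", "data": {"deltas": [[[0, 0.0037, 0], [0, 0, 0], 1], [[0, 0.0037, 0], [0, 0, 0], 1], [[0, 0.0037, 0], [0, 0, 0], 1], [[0, 0.0037, 0], [0, 0, 0], 1], [[0, 0.0035, 0], [0, 0, 0], 1], [[0, 0.003, 0], [0, 0, 0], 1], [[0, 0.002, 0], [0, 0, 0], 1], [[0, 0.0005, 0], [0, 0, 0], 1]]}}

```text
time_s: 14.6
ee_pos: [0.5315, 0.1442, 0.1681]
orientation: [3.118, 0.379, 0.001]
force: [0.2, -0.3, -0.7]
opening: 0.0233
```

```bash
python3 -c "
from h import *
tip()
s,M=st()
c=robot.capture('wrist');cv2.imwrite('pics/k_w.png',c['color']);print(proj(c,np.c_[[E_,C_,S_],[.06]*3],s).round(1).tolist(),proj(c,s['ee_pos']+M@[0,0,.1045],s))
t=robot.capture('top');cv2.imwrite('pics/k_t6.png',cv2.resize(t['color'][180:280,150:270],None,fx=6,fy=6,interpolation=cv2.INTER_CUBIC));print(proj(t,s['ee_pos']+M@[0,0,.1045],s))
tip()"
```

```text
t 14.60 tip rel corner: box x 0.1 y -0.3 mm, z 63.6 | tcp [0.5315 0.1442 0.1681] F [ 0.2 -0.3 -0.7] op 0.0233 turn [ 0.0002 -0.0005 -0.0014] dqmax 0.013
[[115.0, 208.3], [318.1, 207.9], [317.9, 51.3]] [[318.57825513 208.99813759]]
[[216.22429594 238.58592912]]
t 14.70 tip rel corner: box x 0.1 y -0.2 mm, z 63.6 | tcp [0.5315 0.1444 0.1681] F [-0.2 -0.4 -0.2] op 0.0235 turn [ 0.0001 -0.0005 -0.0013] dqmax 0.004
```

View pics/k_w.png

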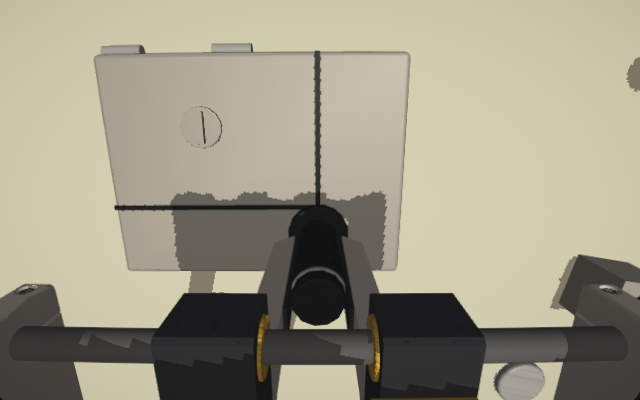

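View pics/k_t6.png

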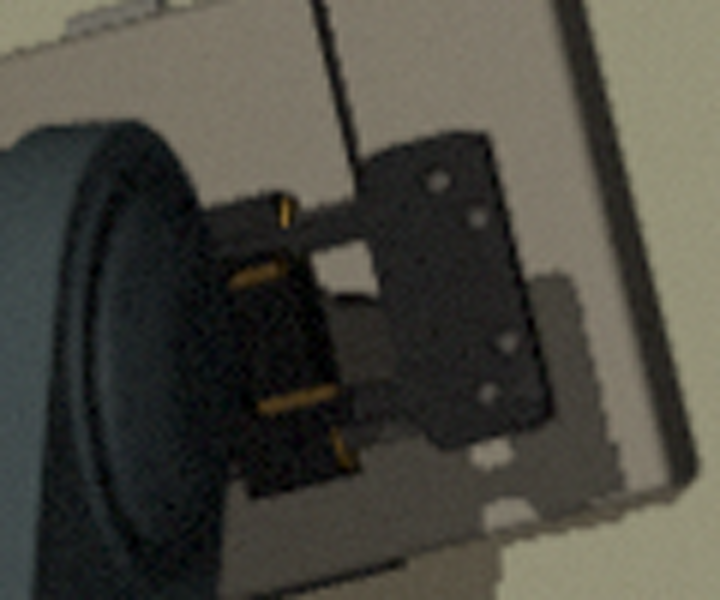

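The wrist view puts the seam within 1 px of prediction: corner near (318,207), short leg end at (317,52). Next is the short leg.

>>> {"op": "carry_out", "data": {"deltas": [[[0.002, 0, 0], [0, 0, -0.001], 1], [[0.003, 0, 0], [0, 0, 0], 1], [[0.0036, 0, 0], [0, 0, 0], 1], [[0.0037, 0, 0], [0, 0, 0], 1], [[0.0037, 0, 0], [0, 0, 0], 1], [[0.0037, 0, 0], [0, 0, 0], 1], [[0.0037, 0, 0], [0, 0, 0], 1], [[0.0037, 0, 0], [0, 0, 0], 1]]}}

```text
time_s: 15.5
ee_pos: [0.5599, 0.152, 0.1681]
orientation: [-3.118, -0.382, -0.001]
force: [0.7, 0.1, -1.0]
opening: 0.0237
```

```bash
python3 -c "
from h import *
tip()"
```

```text
t 15.50 tip rel corner: box x 29.6 y 0.4 mm, z 63.6 | tcp [0.5599 0.152  0.1681] F [ 0.7  0.1 -1. ] op 0.0237 turn [-0.     -0.0007  0.0006] dqmax 0.103
```

>>> {"op": "carry_out", "data": {"deltas": [[[0.0037, 0.0001, 0], [0, 0, 0], 1], [[0.0037, 0.0001, 0], [0, 0, 0], 1], [[0.0037, 0.0001, 0], [0, 0, 0], 1], [[0.0037, 0, 0], [0, 0, 0], 1], [[0.0037, 0, 0], [0, 0, 0], 1], [[0.0037, 0, 0], [0, 0, 0], 1], [[0.0037, 0, 0], [0, 0, 0], 1], [[0.0037, 0, 0], [0, 0, 0], 1]]}}

```text
time_s: 16.3
ee_pos: [0.5913, 0.1595, 0.1679]
orientation: [-3.118, -0.382, -0.001]
force: [-0.1, -0.1, -0.7]
opening: 0.0236
```

```bash
python3 -c "
from h import *
tip()"
```

```text
t 16.30 tip rel corner: box x 61.8 y 0.1 mm, z 63.4 | tcp [0.5913 0.1595 0.1679] F [-0.1 -0.1 -0.7] op 0.0236 turn [-0.     -0.0004  0.0006] dqmax 0.106
```

>>> {"op": "carry_out", "data": {"deltas": [[[0.0037, 0, 0], [0, 0, 0], 1], [[0.0037, 0, 0], [0, 0, 0], 1], [[0.0037, 0, 0], [0, 0, 0], 1], [[0.0037, 0, 0], [0, 0, 0], 1], [[0.0037, 0, 0], [0, 0, 0], 1], [[0.0037, 0, 0], [0, 0, 0], 1], [[0.0037, 0, 0], [0, 0, 0], 1], [[0.0037, 0, 0], [0, 0, 0], 1]]}}

```text
time_s: 17.1
ee_pos: [0.6226, 0.1672, 0.1678]
orientation: [-3.118, -0.382, -0.0]
force: [0.1, -0.4, -0.6]
opening: 0.0237
```

```bash
python3 -c "
from h import *
tip()"
```

```text
t 17.10 tip rel corner: box x 94.0 y 0.1 mm, z 63.3 | tcp [0.6226 0.1672 0.1678] F [ 0.1 -0.4 -0.6] op 0.0237 turn [-0.0001 -0.0002  0.0005] dqmax 0.109
```

>>> {"op": "carry_out", "data": {"deltas": [[[0.0037, 0, 0], [0, 0, 0], 1], [[0.0037, 0, 0], [0, 0, 0], 1], [[0.0037, 0, 0], [0, 0, 0], 1], [[0.0037, 0, 0], [0, 0, 0], 1], [[0.0037, 0, 0], [0, 0, 0], 1], [[0.0037, 0, 0], [0, 0, 0], 1], [[0.003, 0, 0], [0, 0, 0], 1], [[0.001, 0, 0], [0, 0, 0], 1]]}}

```text
time_s: 17.9
ee_pos: [0.6507, 0.1742, 0.1677]
orientation: [-3.118, -0.382, -0.0]
force: [-0.4, 0.1, -1.1]
opening: 0.0236
```

```bash
python3 -c "
from h import *
tip()
c=robot.capture('side');cv2.imwrite('pics/l_s.png',c['color']);tip()
s,M=st();print(proj(c,s['ee_pos']+M@[0,0,.1045]),proj(c,[*S_,.06]))
cv2.imwrite('pics/l_s6.png',cv2.resize(c['color'][200:300,170:290],None,fx=6,fy=6,interpolation=cv2.INTER_CUBIC))
delta([.5551,-.3737,.26])"
```

```text
t 17.90 tip rel corner: box x 122.9 y 0.1 mm, z 63.2 | tcp [0.6507 0.1742 0.1677] F [-0.4  0.1 -1.1] op 0.0236 turn [-0.0001 -0.0002  0.0006] dqmax 0.031
t 17.95 tip rel corner: box x 122.9 y 0.1 mm, z 63.2 | tcp [0.6507 0.1742 0.1677] F [ 0.  -0.9 -0.8] op 0.0233 turn [-0.0001 -0.0002  0.0006] dqmax 0.010
[[229.43346912 248.73718649]] [[230.8323256  249.92058301]]
t 17.95 pos [0.6507 0.1742 0.1677] F [ 0.  -0.9 -0.8] open 0.0233
tool delta [-0.2251  0.5086 -0.0924] turn [-0.0001 -0.0002  0.0016] in target frame [-0.2243  0.5089 -0.0923]
```

View pics/l_s6.png

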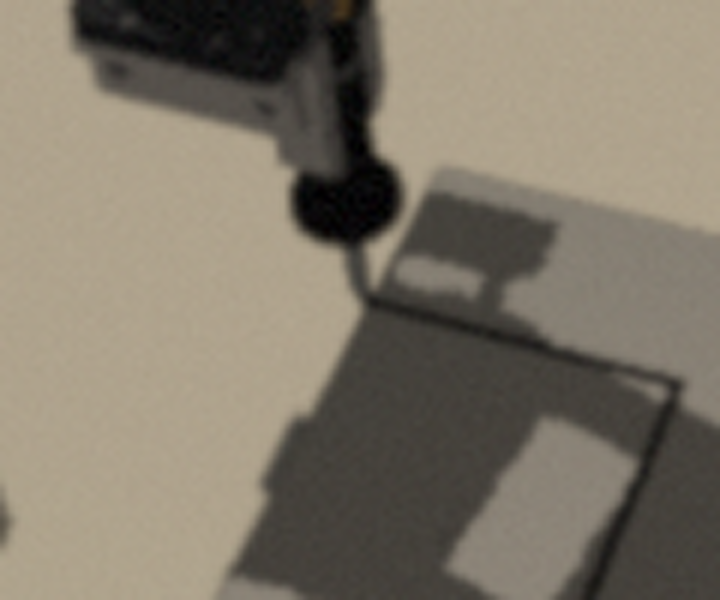

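The tip sits exactly at the short leg's outer end. I'll lift and return to the stand.

>>> {"op": "carry_out", "data": {"deltas": [[[0, 0, -0.01], [0, 0, 0], 1], [[0, 0, -0.02], [0, 0, 0], 1], [[0, 0, -0.025], [0, 0, 0], 1], [[0, 0, -0.025], [0, 0, 0], 1], [[-0.005, 0.01, -0.02], [0, 0, 0], 1], [[-0.01, 0.025, -0.01], [0, 0, 0], 1], [[-0.015, 0.035, 0], [0, 0, 0], 1], [[-0.018, 0.041, 0], [0, 0, 0], 1]]}}

```text
time_s: 18.75
ee_pos: [0.6305, 0.0564, 0.2879]
orientation: [3.116, 0.396, 0.007]
force: [0.7, -0.3, -1.1]
opening: 0.0237
```

>>> {"op": "carry_out", "data": {"deltas": [[[-0.018, 0.041, 0], [0, 0, 0], 1], [[-0.018, 0.041, 0], [0, 0, 0], 1], [[-0.018, 0.041, 0], [0, 0, 0], 1], [[-0.018, 0.041, 0], [0, 0, 0], 1], [[-0.018, 0.041, 0], [0, 0, 0], 1], [[-0.018, 0.041, 0], [0, 0, 0], 1], [[-0.015, 0.03, 0], [0, 0, 0], 1], [[-0.01, 0.02, 0], [0, 0, 0], 1]]}}

```text
time_s: 19.55
ee_pos: [0.5716, -0.278, 0.2978]
orientation: [3.11, 0.394, 0.023]
force: [0.7, 0.1, -2.0]
opening: 0.0236
```

```bash
python3 -c "
from h import *
delta([.5551,-.3737,.26])"
```

```text
t 19.55 pos [ 0.5716 -0.278   0.2978] F [ 0.7  0.1 -2. ] open 0.0236
tool delta [-0.0403  0.0883  0.038 ] turn [ 0.0083 -0.0135  0.0092] in target frame [-0.039   0.0889  0.0378]
```

>>> {"op": "carry_out", "data": {"deltas": [[[-0.012, 0.025, 0.005], [0.006, -0.009, 0.006], 1], [[-0.012, 0.025, 0.01], [0.002, -0.004, 0.003], 1], [[-0.008, 0.017, 0.01], [0, 0, 0], 1], [[-0.005, 0.01, 0.008], [0, 0, 0], 1], [[-0.002, 0.005, 0.005], [0, 0, 0], 1], [[0, 0, 0], [0, 0, 0], 1], [[0, 0, 0], [0, 0, 0], 1], [[0, 0, 0], [0, 0, 0], 1]]}}

```text
time_s: 20.35
ee_pos: [0.5527, -0.372, 0.2628]
orientation: [3.116, 0.377, 0.007]
force: [-0.5, 0.1, -0.9]
opening: 0.0238
```

```bash
python3 -c "
from h import *
delta([.5551,-.3737,.185])
s,M=st();c=robot.capture('wrist');cv2.imwrite('pics/m_w.png',c['color'])
print(proj(c,[[.5551,-.3737,.06],s['ee_pos']+M@[0,0,.1045]],s))"
```

```text
t 20.35 pos [ 0.5527 -0.372   0.2628] F [-0.5  0.1 -0.9] open 0.0238
tool delta [0.0016 0.002  0.0778] turn [ 0.0031 -0.0039 -0.0019] in target frame [0.0019 0.0023 0.0778]
[[319.8298024  182.52544955]
 [318.57797035 208.99399271]]
```

View pics/m_w.png

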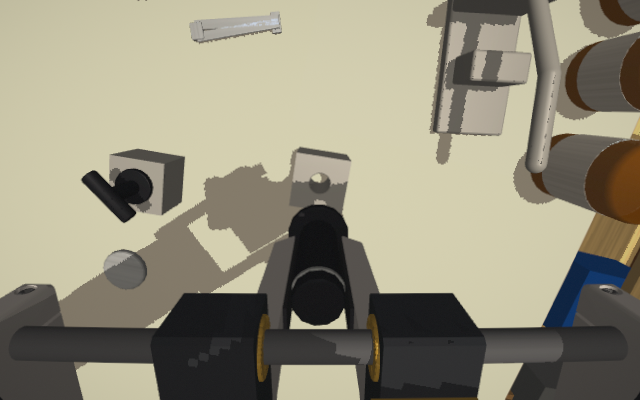

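The hole at (319.5,182.5) matches prediction. I'll align and descend to just above the stand.

>>> {"op": "carry_out", "data": {"deltas": [[[0.001, 0.001, 0.01], [0.003, -0.004, -0.002], 1], [[0.001, 0.001, 0.02], [0, 0, 0], 1], [[0, 0, 0.02], [0, 0, 0], 1], [[0, 0, 0.015], [0, 0, 0], 1], [[0, 0, 0.008], [0, 0, 0], 1], [[0, 0, 0.003], [0, 0, 0], 1], [[0, 0, 0], [0, 0, 0], 1], [[0, 0, 0], [0, 0, 0], 1]]}}

```text
time_s: 21.2
ee_pos: [0.5578, -0.3718, 0.1848]
orientation: [3.115, 0.386, 0.003]
force: [-0.1, 0.4, -0.3]
opening: 0.024
```

```bash
python3 -c "
from h import *
delta([.5551,-.3737,.1145])"
```

```text
t 21.2 pos [ 0.5578 -0.3718  0.1848] F [-0.1  0.4 -0.3] open 0.024
tool delta [-0.0032  0.0009  0.0703] turn [ 0.0031 -0.0019  0.0043] in target frame [-0.0031  0.0012  0.0703]
```

>>> {"op": "carry_out", "data": {"deltas": [[[-0.002, 0.001, 0], [0.003, -0.002, 0.004], 1], [[-0.001, 0, 0.002], [0, 0, 0], 1], [[0, 0, 0.007], [0, 0, 0], 1], [[0, 0, 0.01], [0, 0, 0], 1], [[0, 0, 0.01], [0, 0, 0], 1], [[0, 0, 0.01], [0, 0, 0], 1], [[0, 0, 0.006], [0, 0, 0], 1], [[0, 0, 0.002], [0, 0, 0], 1]]}}

```text
time_s: 22.0
ee_pos: [0.5554, -0.3745, 0.1356]
orientation: [3.117, 0.379, 0.002]
force: [-0.3, 0.5, -1.5]
opening: 0.0239
```

```bash
python3 -c "
from h import *
delta([.5551,-.3737,.1145])"
```

```text
t 22.0 pos [ 0.5554 -0.3745  0.1356] F [-0.3  0.5 -1.5] open 0.0239
tool delta [-0.0002 -0.0009  0.0211] turn [ 0.0022 -0.0013 -0.0003] in target frame [-0.0001 -0.0009  0.0211]
```

>>> {"op": "carry_out", "data": {"deltas": [[[0, -0.001, 0.004], [0.002, -0.001, 0], 1], [[0, 0, 0.005], [0, 0, 0], 1], [[0, 0, 0.005], [0, 0, 0], 1], [[0, 0, 0.003], [0, 0, 0], 1], [[0, 0, 0.001], [0, 0, 0], 1], [[0, 0, 0.0005], [0, 0, 0], 1], [[0, 0, 0], [0, 0, 0], 1], [[0, 0, 0], [0, 0, 0], 1]]}}

```text
time_s: 22.8
ee_pos: [0.5556, -0.3737, 0.1159]
orientation: [3.118, 0.38, 0.001]
force: [0.6, 0.1, -0.4]
opening: 0.0234
```

```bash
python3 -c "
from h import *
delta([.5551,-.3737,.1145])"
```

```text
t 22.8 pos [ 0.5556 -0.3737  0.1159] F [ 0.6  0.1 -0.4] open 0.0234
tool delta [-0.0005 -0.0001  0.0014] turn [ 0.0009 -0.0008 -0.0002] in target frame [-0.0005 -0.0001  0.0014]
```

>>> {"op": "carry_out", "data": {"deltas": [[[0, 0, 0.0008], [0, 0, 0], 1], [[0, 0, 0.0006], [0, 0, 0], 1], [[0, 0, 0.0003], [0, 0, 0], 1], [[0, 0, 0], [0, 0, 0], 1], [[0, 0, 0], [0, 0, 0], 1], [[0, 0, 0], [0, 0, 0], 1], [[0, 0, 0], [0, 0, 0], 1], [[0, 0, 0], [0, 0, 0], 1]], "newtons": 15}}

```text
time_s: 23.6
ee_pos: [0.5559, -0.374, 0.1147]
orientation: [3.117, 0.379, 0.003]
force: [0.4, -0.4, -0.4]
opening: 0.0243
```

```bash
python3 -c "
from h import *
delta([.5551,-.3737,.1145])"
```

```text
t 23.6 pos [ 0.5559 -0.374   0.1147] F [ 0.4 -0.4 -0.4] open 0.0243
tool delta [-0.0007 -0.0005  0.0002] turn [ 0.0019 -0.0014 -0.0002] in target frame [-0.0007 -0.0005  0.0002]
```

Seated within 0.2 mm of the original height. I'll ease the fingers open a bit first.

>>> {"op": "carry_out", "data": {"deltas": [[[0, 0, 0.0003], [0, 0, 0], 1], [[0, 0, 0], [0, 0, 0], 0.7], [[0, 0, 0], [0, 0, 0], 0.6], [[0, 0, 0], [0, 0, 0], 0.5], [[0, 0, 0], [0, 0, 0], 0.4], [[0, 0, 0], [0, 0, 0], 0.2], [[0, 0, 0], [0, 0, 0], 0], [[0, 0, 0], [0, 0, 0], 0]]}}

```text
time_s: 24.4
ee_pos: [0.5564, -0.3744, 0.1154]
orientation: [3.116, 0.379, 0.004]
force: [0.6, 0.3, 0.3]
opening: 0.073
```

```bash
python3 -c "
from h import *
delta([.5551,-.3737,.1145])
s,M=st();c=robot.capture('wrist');cv2.imwrite('pics/n_w.png',c['color'])
print(proj(c,[[.5551,-.3737,.148],[.5551,-.3737,.068]],s))"
```

```text
t 24.4 pos [ 0.5564 -0.3744  0.1154] F [0.6 0.3 0.3] open 0.073
tool delta [-0.0011 -0.001   0.0009] turn [ 0.0033 -0.0023 -0.0002] in target frame [-0.0011 -0.001   0.0009]
[[317.32647141 302.43716367]
 [317.01720485 235.55668606]]
```

View pics/n_w.png

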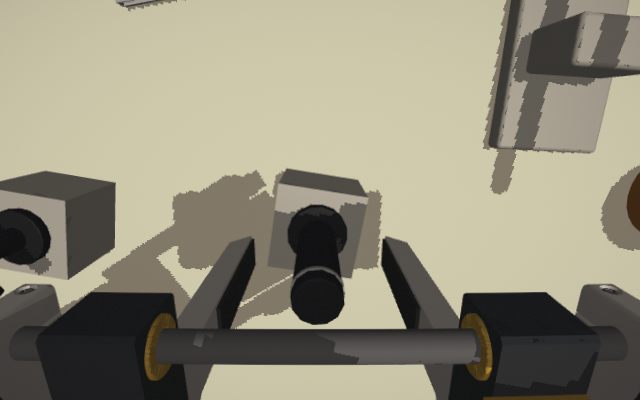

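The probe stands free in its stand, with its top at (317,298) and its collar at (317,233). I'll retreat upward.

>>> {"op": "carry_out", "data": {"deltas": [[[-0.001, -0.001, 0], [0.003, -0.002, 0], 0], [[0, 0, -0.005], [0, 0, 0], 0], [[0, 0, -0.015], [0, 0, 0], 0], [[0, 0, -0.025], [0, 0, 0], 0], [[0, 0, -0.03], [0, 0, 0], 0], [[0, 0, -0.03], [0, 0, 0], 0], [[0, 0, -0.03], [0, 0, 0], 0], [[0, 0, -0.01], [0, 0, 0], 0]]}}

```text
time_s: 25.25
ee_pos: [0.5546, -0.3732, 0.2698]
orientation: [-3.118, -0.38, 0.0]
force: [-0.5, 0.4, 0.2]
opening: 0.094
```

>>> {"op": "carry_out", "data": {"deltas": [[[-0.02, 0, 0], [0, 0, 0], 0], [[-0.04, 0, 0], [0, 0, 0], 0], [[-0.04, 0, 0], [0, 0, 0], 0], [[-0.02, 0, 0], [0, 0, 0], 0], [[0, 0, 0], [0, 0, 0], 0], [[0, 0, 0], [0, 0, 0], 0], [[0, 0, 0], [0, 0, 0], 0], [[0, 0, 0], [0, 0, 0], 0]]}}

```text
time_s: 26.05
ee_pos: [0.437, -0.4021, 0.2732]
orientation: [3.114, 0.384, 0.007]
force: [-0.0, 0.4, -0.9]
opening: 0.0939
```

```bash
python3 -c "
from h import *
delta([.5551,-.3737,.26])
for n in ('wrist','top','side'):
  c=robot.capture(n);cv2.imwrite('pics/o_%s.png'%n,c['color'])
a=cv2.imread('pics/o_top.png')[100:275,350:540];b=cv2.imread('pics/o_side.png')[80:255,260:450]
cv2.imwrite('pics/o_both.png',cv2.resize(np.hstack([a,b]),None,fx=2,fy=2,interpolation=cv2.INTER_CUBIC))
d=cv2.absdiff(cv2.imread('pics/a_top.png'),cv2.imread('pics/o_top.png'))
print('probe top diff',d[200:250,480:540].max(),d[110:145,355:390].max())"
```

```text
t 26.05 pos [ 0.437  -0.4021  0.2732] F [-0.   0.4 -0.9] open 0.0939
tool delta [0.1214 0.0011 0.0137] turn [ 0.0048 -0.0038  0.003 ] in target frame [0.1214 0.0008 0.0132]
probe top diff 55 15
```

View pics/o_both.png

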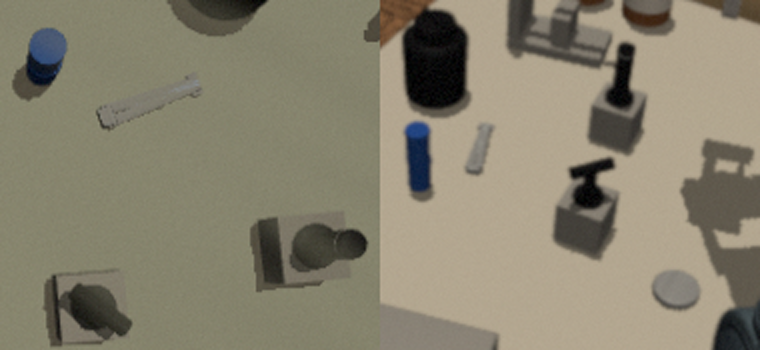

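View pics/o_wrist.png

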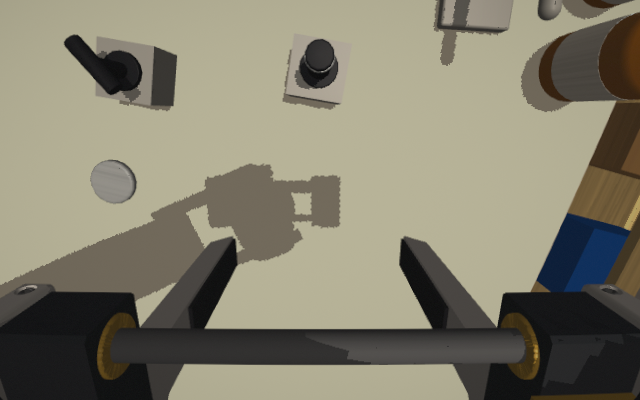

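The probe is upright and fully down as at the start, the canister stack is unmoved, and the arm is clear.

```bash
python3 -c "
from rig import robot
print(robot.close_job())"
```

```text
the job is handed in; nothing more can be done
None
```

I ran the straight-handled probe along the whole seam, put it back upright in its own stand, fully down, and let go. The job was handed in at about 26 s.

- **Trace:** The tip went from about 2 mm outside the long leg's end, round the corner, to about 3 mm past the short leg's end. At the readings between moves it was about 3–4 mm above the box top and within 0.5 mm of my measured seam line. That line itself is good to about 1–2 mm.
- **Speed:** It averaged about 4 cm/s, 4.4 cm/s in the fastest stretch. The tip stopped at the corner for about 0.1 s while I took pictures, and it moved slower than 3 cm/s just before and after that stop.
- **Final pictures:** The probe looks upright with its collar on the stand, and the blue canister stack looks unmoved. The gripper is open and about 12 cm clear of the probe.
- **Checks that were unclear:** The top camera showed some brightness change around the probe compared with the first picture. I put it down to a shift of about a millimetre in its seat or to shading, and did not look further. In the side picture at the start of the seam I could not make out the tip, so its position there rests on the top picture and the arm's own readings.

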